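# Clear the polishing bench

## Task

Clear up after polishing: lay both felt wheels in the metal tin, lay both bars of polishing compound in the plywood tray, and put the buff stick that lies across the bars back on the wooden rest, level in its empty pair of notches beside the stick already kept there. In the tin and the tray every piece lies flat on the floor, none on top of another; set things down, never drop or throw them. Leave the bottle, the steel block, the cup and the stick already in the rest where they are.

Things in the scene. Friction and masses are not known exactly. Their poses are not given: they have to be found in the camera images.
- tin: open rectangular metal tin for the felt wheels, painted red outside, bare steel inside, fixed to the bench; outside 124 (x) x 184 (y) x 32 (z) mm, walls and floor 3 mm thick. Origin: centre of its underside, on the bench; z up
- tray: open plywood tray for the compound bars, fixed to the bench; outside 122 (x) x 182 (y) x 34 (z) mm, walls and floor 6 mm thick. Origin: centre of its underside, on the bench; z up
- rest: dark wooden stick rest, fixed: base 110 (x) x 132 (y) x 8 mm; two upright rails 12 mm thick along its x at y = -60 and +60, tops 52 mm high. Notches 32 wide, 12 deep (floors 40 mm high) in both rails at x = -30 and +30. A stick lies flat along y in a pair of notches, bridging both rails. The pair at x = +30 holds one; the pair at x = -30 is empty. Origin: centre of its underside; z up
- pad: flat black rubber bench pad 110 (x) x 150 (y) x 4 mm fixed to the bench, on which the two bars lie side by side about 77 mm apart (middle to middle), their long sides along its x. Origin: centre of its underside, on the bench
- bar1: off-white bar of hard polishing compound, 90 (x) x 32 (y) x 26 (z) mm, about 150 g, lying on the pad; at the start a felt wheel (wheel1) lies on it, and the buff stick. Origin: its middle (13 mm above its underside); x along its length
- bar2: off-white worn bar of hard polishing compound, 76 (x) x 32 (y) x 26 (z) mm, about 125 g, lying on the pad; at the start the other part of the buff stick lies on it. Origin: its middle (13 mm above its underside); x along its length
- stick: wooden buff stick, a straight flat lath 220 (x) x 24 (y) x 12 (z) mm, about 50 g, two thirds of it covered in dark leather; at the start it lies level across the tops of both bars, its underside 30 mm above the bench. Origin: its middle; x along its length
- wheel1: off-white hard felt polishing wheel, a rigid disc of diameter 50 mm and thickness 14 mm with a small dark bore, about 20 g; at the start it lies flat on top of bar1 near one end, beside the stick, its underside 30 mm above the bench. Origin: its middle; z is its axis
- wheel2: second hard felt wheel, the same (diameter 50, thickness 14 mm, about 20 g); at the start it lies flat on the bench away from the pile, in the gap between two of the containers on one side (the steel block lies on the other side). Origin: its middle; z is its axis
- stick_home: the buff stick already in the rest, same as the other (220 x 24 x 12 mm), lying along the rest's y in the notches at x = +30 mm; to be left alone. Origin: its middle; x along its length
- bottle: tall amber glass bottle with a paper label and a dark cap, diameter 52 mm, 150 mm high, standing on the bench; to be left alone. Origin: centre of its underside
- block: loose square steel bench block, 60 x 60 x 20 mm, lying on the bench; to be left alone. Origin: centre of its underside; x and y along its sides
- cup: small plain aluminium cup, rim diameter 54 mm, 55 mm high, standing on the bench; to be left alone. Origin: centre of its underside

How it is judged (in metres and radians):
At the end, for the whole second after the job is handed in: Wheels flat on the tin's floor (centres under 16 mm high), bars flat on the tray's floor (centres under 27 mm), stick in the empty notches across both rails: middle within 7 mm of the notch line, 45 mm lengthways, 41 to 51 mm high, within 0.1 rad of line and level; all five at rest (x of wheel1 in the frame of tin between -0.05 and 0.05 m and y of wheel1 in the frame of tin between -0.08 and 0.08 m and z of wheel1 in the frame of tin between 0 and 0.016 m and x of wheel2 in the frame of tin between -0.05 and 0.05 m and y of wheel2 in the frame of tin between -0.08 and 0.08 m and z of wheel2 in the frame of tin between 0 and 0.016 m and x of bar1 in the frame of tray between -0.05 and 0.05 m and y of bar1 in the frame of tray between -0.08 and 0.08 m and z of bar1 in the frame of tray between 0 and 0.027 m and x of bar2 in the frame of tray between -0.05 and 0.05 m and y of bar2 in the frame of tray between -0.08 and 0.08 m and z of bar2 in the frame of tray between 0 and 0.027 m and x of stick in the frame of rest between -0.037 and -0.023 m and y of stick in the frame of rest between -0.045 and 0.045 m and z of stick in the frame of rest between 0.041 and 0.051 m and angle between the x axis of stick and the y axis of rest, either way round below 0.1 rad and angle between the z axis of stick and the z axis of rest, either way round below 0.1 rad and linear speed of each of wheel1, wheel2, bar1, bar2, stick below 0.02 m/s); the robot touches nothing.
It fails at once if a wheel, a bar or the stick dropped or thrown: faster than 0.7 m/s (a free fall of over 25 mm) with no finger touching it ((contact force between the fingers and wheel1 below 0.02 N and linear speed of wheel1 above 0.7 m/s) or (contact force between the fingers and wheel2 below 0.02 N and linear speed of wheel2 above 0.7 m/s) or (contact force between the fingers and bar1 below 0.02 N and linear speed of bar1 above 0.7 m/s) or (contact force between the fingers and bar2 below 0.02 N and linear speed of bar2 above 0.7 m/s) or (contact force between the fingers and stick below 0.02 N and linear speed of stick above 0.7 m/s)).
It fails at once if the glass bottle shifted by more than 20 mm or tipped by more than 20 degrees (distance of bottle from where it was at the start of the episode above 0.02 m or angle between bottle's own z axis and vertical above 0.35 rad).
It fails at once if the steel bench block shifted by more than 20 mm (distance of block from where it was at the start of the episode above 0.02 m).
It fails at once if the metal cup shifted by more than 20 mm or tipped by more than 20 degrees (distance of cup from where it was at the start of the episode above 0.02 m or angle between cup's own z axis and vertical above 0.35 rad).
It fails at once if the stick already in the rest shifted by more than 15 mm (distance of stick_home from where it was at the start of the episode above 0.015 m).
It also fails if it takes over 72 s, if anything falls off the work surface, if the arm or the gripper's body presses on something with over 40 N, if the wrist force passes 120 N, or if a joint passes its speed limit or range.

## Robot

A 7-joint arm with a two-finger parallel gripper is mounted at the origin on the work surface. World frame = base frame: x ahead of the robot, y to its left, z up, the work surface at z = 0. Lengths are in mm, angles in rad, forces in N, time in s.
With the tool pointing down it reaches from about 400 to 850 mm from the base axis. Payload 4.5 kg.
Tool frame: the origin (TCP) lies on the centre line of the jaws, within the pads' length; the fingertips stand 25 mm ahead of it and the grasp point (between the pads) lies 6 mm ahead of it (tcp_to_tips is the distance from the TCP to the fingertips, in mm); z points along the fingers, y is the line along which they close (so a half turn about z gives the same grasp; the last joint's range is limited). The gripper opens to 88 mm and grips with 3 to 60 N. Pads are 18 mm wide; open, the fingers measure 123 mm over their backs; the gripper's body (75 mm by 187 mm) begins 45 mm behind the grasp point.
Start: joints at [-1.081, 0.689, -0.195, 1.565, 0.157, 0.902, -0.215], TCP at [275.097, 561.224, 263.743] pointing down, gripper open.
Joint ranges: [-3.01, 3.01], [-0.46, 2.08], [-1.47, 1.51], [0.13, 2.56], [-1, 4.14], [0.04, 2.09], [-2.66, 2.66]. Speed limits (rad/s): [2.57, 2.57, 3.14, 3.14, 3.14, 3.14, 3.14].

## Interface

Orientations are given as a unit quaternion [x, y, z, w].
In Python, from bench import sense, read_camera, sign_off, tcp_to_tips gives the robot as it stands.
- The arm moves only by the tool jog_arm, never from a script. Its argument "plan" is a list that holds one entry, the list of rows, each a list of 7 numbers: the shift along the world's x, y, z in cm, then the turn, a rotation vector about the world's x, y, z in degrees, then the closure, from 0 (fully open) to 1 (shut). A call has 1 to 12 rows; each row is the pose to reach, as a shift and turn from the pose commanded when the call began; what a row does not reach only later rows make up. A row lasts 1/12 s, in which the tool goes at most 41.7 mm and 7.16 degrees, less where a joint would pass 70% of its speed; a pose out of reach is approached as far as the arm can. A call with a gripper value outside its range is refused whole. The fingers move at their own pace and stop on an object; the grip force is fixed at half the most. Time passes only in rows, so rows that repeat a pose let the fingers close. It gives the time, the measured TCP pose, the force, the opening and the grip force at its end, in the units of the state.
- sense(): the state, without advancing time (a new reading comes with each control period).
- read_camera(name): name is "scene" or "top" or "wrist"; returns a dict with "pixels" (420x560x3 uint8, red, green, blue), "range_z" (420x560 float32, mm along the optical axis (not along the pixel's ray), 0 where there is no reading), "K" (3x3 intrinsics, pixels), "position" and "attitude" of the camera in the world. Camera axes: x right, y down, z forward; pixel columns grow to the right and rows downward; lengths in mm; the calibration is good to about 2 mm. A picture is of the moment at which its call begins.
- sign_off(): hands the job in; it is judged then, once.
The state is a dict: "time": time; "qpos": joint angles; "qd": joint speeds; "joint_efforts": joint torques, N m; "tool_pos": TCP position; "ee_rot": TCP orientation; "ft_force": force on the tool from outside, world axes, zero at the start; "torque": the same for the moment, N m; "width": opening from 0.0 (shut) to 1.0 (fully open); "finger_force": force on a finger pad.
Only numpy, scipy, OpenCV 4.12 (cv2) and the standard library are available. Lean on these libraries where they do the work, as an engineer would, in place of code of your own. Each camera call takes 0.05 s, during which the arm holds its last target. There are 200 camera calls.

## Working session

There is one attempt and no reset: what is moved stays moved. The work goes in short steps, Python scripts to look and compute and a tool call to move; the robot and the scene stay as the last step left them, time stands still between calls to the robot, and variables do not carry over. Pictures are saved under pics/ and viewed, at most 10 in all, crops included, and the job is handed in when it is done.

Besides the shell and the picture viewer there is one more tool, called as name(argument=value, ...), one argument or row to a line, values as JSON. jog_arm: Moves the arm, as the interface text tells. Its arguments: {"type":"object","properties":{"plan":{"type":"array","items":{"type":"array","items":{"type":"array","items":{"type":"number"}}}}},"required":["plan"]}

```bash
mkdir -p pics; cat > h.py <<'E'
import numpy as np, cv2
from bench import *
from scipy.spatial.transform import Rotation as R
def cloud(n):
    c=read_camera(n); z=c["range_z"]; K=c["K"]; v,u=np.mgrid[:420,:560]
    p=np.stack([(u-K[0,2])/K[0,0]*z,(v-K[1,2])/K[1,1]*z,z],-1)
    a=np.array(c["attitude"]); M=R.from_quat(a).as_matrix() if a.size==4 else a.reshape(3,3)
    w=p@M.T+np.array(c["position"]); w[z==0]=np.nan
    return c,w
E
python3 - <<'E'
from h import *
print(sense())
for n in ("top","scene"):
    c,w=cloud(n); print(n,c["position"],c["attitude"],c["K"][0,0]); cv2.imwrite(f"pics/{n}0.png",c["pixels"][:,:,::-1]); np.savez(f"{n}0.npz",w=w,p=c["pixels"])
E
```

```text
{'time': 0.0, 'qpos': array([-1.08121022,  0.68997766, -0.19451516,  1.56632878,  0.15732109,
        0.90249963, -0.2150893 ]), 'qd': array([ 2.91922451e-04, -6.10158433e-05, -1.33150383e-04,  1.74212621e-05,
        1.57303815e-03, -3.40791433e-04,  2.58748191e-04]), 'joint_efforts': array([-2.43571394e-04, -5.27564907e+01, -1.26680117e+00, -1.53429240e+01,
       -5.25664771e-02,  6.39781414e-03,  1.77588818e-04]), 'tool_pos': array([274.89548236, 560.65440099, 262.91803407]), 'ee_rot': array([ 2.25873235e-01,  9.74156278e-01, -8.99990009e-04, -1.32766588e-04]), 'ft_force': array([-0.12146506, -0.13912683,  0.54815062]), 'torque': array([-0.00191427,  0.00511165, -0.02288048]), 'finger_force': 0.0, 'width': 0.9969574490344434}
top [ 382.37002823   -7.28749122 1470.2316796 ] [ 0.70888684 -0.70333434  0.03568287 -0.03907659] 528.0021730910782
scene [939.69017234 653.11216325 857.64704414] [ 0.25221666  0.89215457 -0.36089076 -0.10101894] 490.391103663051
```

View pics/top0.png

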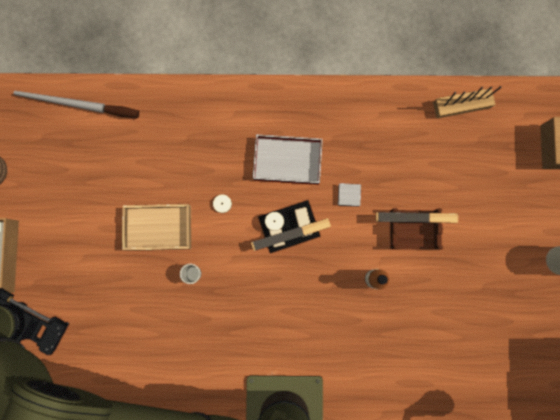

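View pics/scene0.png

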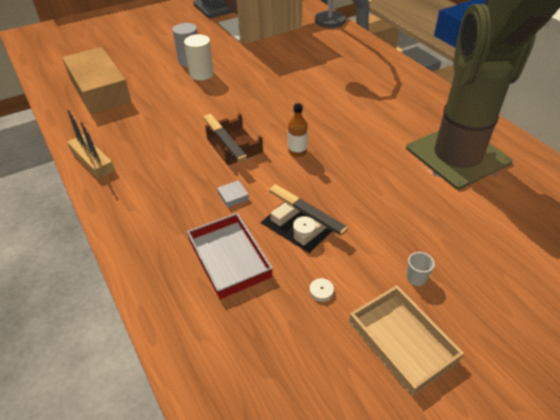

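The top view shows the tin at (288,160), tray (156,228) and rest (416,230), whose lower notches are empty. The pad is at (290,226), with wheel1 on bar1 at (274,220), bar2 at (303,215) and the stick from (253,245) to (329,224). Wheel2 is at (222,204), the block at (349,195), the cup at (190,273) and the bottle at (377,279).

```bash
python3 - <<'E'
from h import *
d=np.load("top0.npz"); w=d["w"]; p=d["p"].astype(int); 
bz=np.nanmedian(w[120:130,180:240,2]); print("benchz",bz)
def rect(name,box,zlo,zhi,extra=None):
    u0,v0,u1,v1=box; s=w[v0:v1,u0:u1]; m=(s[...,2]>zlo)&(s[...,2]<zhi)
    if extra is not None: m&=extra(p[v0:v1,u0:u1])
    n,l,st,c=cv2.connectedComponentsWithStats(m.astype(np.uint8))
    k=1+np.argmax(st[1:,4]); q=s[l==k]
    r=cv2.minAreaRect(q[:,:2].astype(np.float32)); print(name,len(q),np.round(r[0],1),np.round(r[1],1),round(r[2],1),"mean",np.round(np.nanmean(q,0),1))
rect("tin",(245,128,330,192),18,45)
rect("tray",(112,195,198,258),18,45)
rect("wheel2",(208,190,236,218),7,25)
rect("stick",(245,212,340,256),35.5,41.4,lambda c:(c.sum(-1)<620))
rect("wheel1",(262,208,288,234),40,50)
bright=lambda c:c.min(-1)>120
rect("wheel1b",(262,208,288,234),30,60,bright)
rect("bar2",(290,204,318,232),22,35,bright)
rect("pile30",(255,200,325,245),24,34)
rect("pad",(250,195,330,255),2,60,lambda c:(c.max(-1)<70))
rect("rest/homestick",(370,205,465,228),45,70)
rect("rest rails",(380,200,450,255),30,60)
rect("rest base",(380,200,450,255),4,60)
rect("block",(334,180,366,210),10,30)
rect("cup",(176,260,206,290),40,70)
rect("bottle",(360,262,394,296),100,170)
E
```

```text
benchz -1.565235427526659
tin 408 [695.2  -6.1] [184.8 125.9] 86.7 mean [698.3  -4.6  29.7]
tray 614 [502.1 353.5] [122.5 183.4] 1.9 mean [504.3 355.2  30. ]
wheel2 232 [570.6 175.5] [47.3 47.8] 12.9 mean [570.9 175.2  12.4]
stick 280 [473.6  15.3] [ 24.9 151.9] 18.0 mean [473.3  17.8  39.1]
wheel1 207 [518.8  28.5] [46.6 46.4] 1.8 mean [519.5  29.   43.5]
wheel1b 269 [518.3  29.7] [47.9 52.1] 54.1 mean [518.3  28.8  42.1]
bar2 185 [533.1 -47.4] [49.  30.1] 14.4 mean [533.5 -47.2  28.6]
pile30 183 [531.1 -47.9] [52.3 31.3] 13.8 mean [532.3 -47.7  29. ]
pad 214 [538.2 -27.8] [65.3 92.8] 17.6 mean [537.6 -18.3   4.6]
rest/homestick 737 [ 532.1 -355.8] [218.9  25.2] 89.5 mean [ 531.8 -355.3   51.2]
rest rails 1024 [ 502.3 -349.6] [188.9 111.5] 89.1 mean [ 518.3 -353.1   48.4]
rest base 2043 [ 504.4 -355.3] [199.9 115.6] 89.3 mean [ 504.8 -357.6   28.9]
block 474 [ 597.8 -179.8] [62.3 61. ] 87.6 mean [ 597.  -178.3   18.7]
cup 104 [376.8 251.9] [50.6 52.8] 0.4 mean [376.5 255.5  50.7]
bottle 193 [ 366.4 -244.1] [38.3 38.5] 15.0 mean [ 366.2 -241.4  124.4]
```

```bash
python3 - <<'E'
from h import *
d=np.load("top0.npz"); w=d["w"];p=d["p"]
# metric ortho-ish: upscale crop 
a=cv2.resize(p[185:260,200:340],None,fx=5.6,fy=5.6,interpolation=cv2.INTER_CUBIC); cv2.imwrite("pics/crop1.png",a[:,:,::-1])
E
```

```text
(no output)
```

View pics/crop1.png

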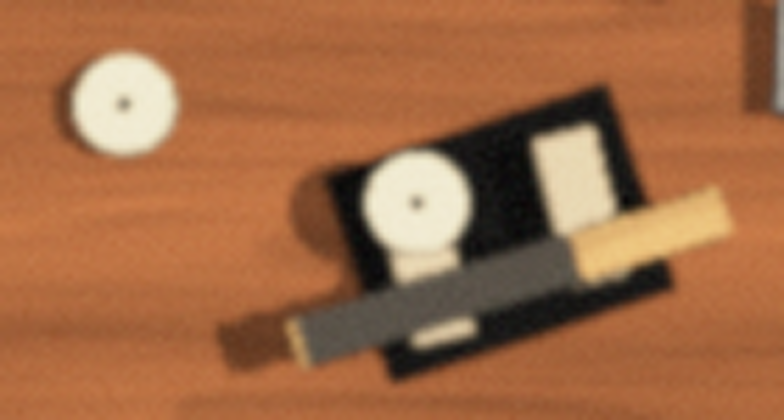

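The crop shows the stick's ends at about (297,342) and (725,209), wheel1 at (417,202), bar2's top end at (565,130) and bar1's near end at (445,335). Next I'll refine these and cross-check them with the scene camera.

```bash
cat >> h.py <<'E'
def proj(n,u,v,z):
    c=read_camera(n) if isinstance(n,str) else n; K=c["K"]; M=R.from_quat(c["attitude"]).as_matrix()
    r=M@np.array([(u-K[0,2])/K[0,0],(v-K[1,2])/K[1,1],1]); o=np.array(c["position"]); return (o+r*(z-o[2])/r[2])[:2]
def topz(w,lo,hi,c,rad):
    m=(w[...,2]>lo)&(w[...,2]<hi)&(np.hypot(w[...,0]-c[0],w[...,1]-c[1])<rad); return w[m]
E
python3 - <<'E'
from h import *
c=read_camera("top")
f=lambda a,b,z:proj(c,200+a/5.6-.4,185+b/5.6-.4,z)
L=f(297,342,42);Rr=f(725,209,42); print("stick",L,Rr,(L+Rr)/2,np.linalg.norm(L-Rr),np.degrees(np.arctan2(*(L-Rr)[::-1])))
print("wheel1",f(417,202,44),"wheel2",f(124,103,14))
print("bar2 far",f(567,132,30),"near",f(606,277,30),"bar1 near",f(445,335,30))
for n in("top","scene"):
    w=np.load(n+"0.npz")["w"]
    for nm,lo,hi,ct,rad in(("home",47,58,(532,-356),125),("w2",9,20,(571,175),32),("w1",41.5,50,(519,29),27),("block",14,26,(598,-179),45),("tin",22,40,(695,-6),120),("tray",24,40,(502,354),120),("rails",42,60,(502,-355),90)):
        q=topz(w,lo,hi,ct,rad)
        r=cv2.minAreaRect(q[:,:2].astype(np.float32)); print(n,nm,len(q),np.round(r[0],1),np.round(r[1],1),round(r[2],1),np.round(np.median(q,0),1))
w=np.load("top0.npz")["w"]
for lab,sel in(("rail",lambda q:(q[:,0]<515)),):
    q=topz(w,44,60,(502,-355),90);q=q[sel(q)]
    for s in(q[q[:,1]>-355],q[q[:,1]<-355]): print(lab,len(s),s.min(0),s.max(0))
E
```

```text
stick [452.85285914  87.12701759] [ 518.9676363  -119.56645075] [485.91024772 -16.21971658] 217.01003113149426 107.73784876714971
wheel1 [521.03831765  29.80867465] wheel2 [572.25489494 176.68334911]
bar2 far [557.46184265 -43.05996309] near [486.33856488 -62.43944485] bar1 near [457.42121704  15.86408932]
top home 800 [ 502.5 -355.8] [218.  108.5] 89.1 [ 530.2 -358.1   51.4]
top w2 193 [570.4 174.7] [47.2 47.5] 67.2 [569.7 175.6  12.9]
top w1 168 [518.8  28.6] [46.6 46.3] 1.1 [520.1  29.9  44. ]
top block 430 [ 597.6 -178.4] [59.1 61.4] 88.6 [ 596.7 -179.    19. ]
top tin 363 [695.3  -6.1] [184.8 125.6] 86.6 [707.7  -4.4  31.2]
top tray 541 [502.3 353.8] [122.2 183.3] 1.8 [504.6 347.5  31.2]
top rails 784 [ 502.5 -354.6] [174.1 108.5] 89.2 [ 528.3 -354.5   50.9]
scene home 634 [ 503.6 -352.7] [223.9 111.1] 89.6 [ 532.9 -341.    52. ]
scene w2 392 [572.6 178.7] [48.8 47.9] 56.6 [573.7 179.1  14. ]
scene w1 268 [520.9  30.3] [48.3 47.1] 38.7 [521.1  31.8  44.2]
scene block 438 [ 600.  -175.5] [63.  60.6] 87.4 [ 600.8 -173.8   20.1]
scene tin 812 [696.5  -4.1] [189.4 125.6] 86.5 [696.9   9.4  30.8]
scene tray 1471 [504.2 355.8] [125.9 183.9] 2.0 [510.4 366.   33.1]
scene rails 603 [ 503.8 -355.1] [173.  111.1] 89.8 [ 531.5 -348.6   51.6]
rail 68 [ 449.06587359 -305.65958843   44.72186296] [ 514.42361129 -291.6168699    57.17850215]
rail 70 [ 447.32896321 -425.12392209   44.59368801] [ 514.89579961 -410.2998615    58.828098  ]
```

jog_arm(
  plan=[
    [[4, -8, -2, 0, 0, 7, 0.3], [8, -16, -4, 0, 0, 14, 0.3], [10, -20, -4, 0, 0, 21, 0.3], [12, -24, -5, 0, 0, 28, 0.3], [14, -28, -6, 0, 0, 34, 0.3], [16, -32, -7, 0, 0, 41, 0.3], [18, -37, -8, 0, 0, 41, 0.3], [20, -41, -9, 0, 0, 41, 0.3], [22, -45, -10, 0, 0, 41, 0.3], [24, -49, -11, 0, 0, 41, 0.3], [24.5, -53, -11, 0, 0, 41, 0.3], [24.5, -53, -11, 0, 0, 41, 0.3]],
  ],
)

```text
time: 1.15
tool_pos: [486.1, 116.2, 168.7]
ee_rot: [-0.13, 0.992, 0.0, -0.0]
ft_force: [0.2, 0.2, 0.3]
width: 0.699
finger_force: 0.0
```

```bash
python3 - <<'E'
from h import *
s=sense();print(s["tool_pos"],s["ee_rot"],s["qpos"],s["width"],s["time"])
c,w=cloud("wrist"); print(c["position"],c["attitude"]); cv2.imwrite("pics/w1.png",c["pixels"][:,:,::-1])
E
```

```text
[486.08904332 116.15041895 168.67036973] [-1.29615613e-01  9.91564310e-01  5.85587106e-05 -9.00576722e-05] [-0.08319993  0.70402094 -0.39415459  2.02119995  0.52773535  0.51589517
  0.97126649] 0.6990886198731354 1.15
[416.37123282  96.44690016 288.28224078] [0.60344625 0.78457347 0.11302135 0.08673676]
```

View pics/w1.png

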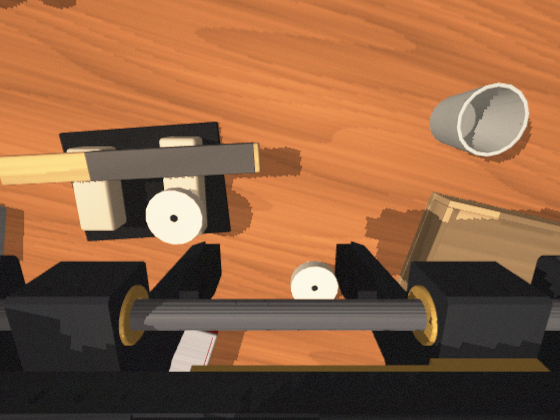

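The wrist view shows wheel1 at (174,217) on bar1, with the stick clear of it. The arm is throttled short of the request, so I'll hold briefly to see where the command stands.

jog_arm(
  plan=[
    [[0, 0, 0, 0, 0, 0, 0.3], [0, 0, 0, 0, 0, 0, 0.3], [0, 0, 0, 0, 0, 0, 0.3]],
  ],
)

```text
time: 1.45
tool_pos: [485.3, 119.6, 169.4]
ee_rot: [-0.13, 0.991, 0.001, 0.0]
ft_force: [0.2, -0.0, -0.1]
width: 0.701
finger_force: 0.0
```

jog_arm(
  plan=[
    [[1.5, -4, -3, 0, 0, 0, 0.3], [3, -7, -5, 0, 0, 0, 0.3], [3.5, -8.9, -6.5, 0, 0, 0, 0.3], [3.5, -8.9, -8, 0, 0, 0, 0.3], [3.5, -8.9, -10, 0, 0, 0, 0.3], [3.5, -8.9, -11.5, 0, 0, 0, 0.3], [3.5, -8.9, -11.5, 0, 0, 0, 0.3], [3.5, -8.9, -11.5, 0, 0, 0, 0.6], [3.5, -8.9, -11.5, 0, 0, 0, 0.6], [3.5, -8.9, -11.5, 0, 0, 0, 0.6], [3.5, -8.9, -11.5, 0, 0, 0, 0.6], [3.5, -8.9, -11.5, 0, 0, 0, 0.6]],
  ],
)

```text
time: 2.45
tool_pos: [521.1, 29.3, 55.0]
ee_rot: [-0.13, 0.992, 0.0, 0.001]
ft_force: [-0.5, -0.2, 3.1]
width: 0.558
finger_force: 30.0
```

jog_arm(
  plan=[
    [[0, 0, 2, 0, 0, 0, 0.6], [0, 0, 5, 0, 0, -5, 0.6], [1, -0.5, 6, 0, 0, -12, 0.6], [3, -1.3, 6, 0, 0, -19, 0.6], [5, -2.2, 6, 0, 0, -26, 0.6], [7, -3, 6, 0, 0, -33, 0.6], [9, -4, 6, 0, 0, -40, 0.6], [11, -5, 6, 0, 0, -47, 0.6], [13, -6, 5, 0, 0, -54, 0.6], [15, -7, 5, 0, 0, -61, 0.6], [17.3, -7.4, 4, 0, 0, -68, 0.6], [17.3, -7.4, 3, 0, 0, -75, 0.6]],
  ],
)

```text
time: 3.45
tool_pos: [698.3, -47.0, 85.1]
ee_rot: [0.504, 0.863, 0.002, 0.004]
ft_force: [-0.3, 0.7, 0.3]
width: 0.56
finger_force: 30.0
```

jog_arm(
  plan=[
    [[0, 0, 0, 0, 0, 0, 0.6], [0, 0, 0, 0, 0, 0, 0.6]],
  ],
)

```text
time: 3.62
tool_pos: [692.5, -44.7, 83.7]
ee_rot: [0.499, 0.866, -0.001, -0.001]
ft_force: [0.3, 0.5, -0.1]
width: 0.561
finger_force: 30.0
```

jog_arm(
  plan=[
    [[0, 0, -2, 0, 0, 0, 0.6], [0, 0, -4, 0, 0, 0, 0.6], [0, 0, -5, 0, 0, 0, 0.6], [0, 0, -5.5, 0, 0, 0, 0.6], [0, 0, -5.5, 0, 0, 0, 0.6], [0, 0, -5.5, 0, 0, 0, 0.6]],
  ],
)

```text
time: 4.12
tool_pos: [693.8, -44.8, 30.1]
ee_rot: [0.5, 0.866, 0.0, 0.0]
ft_force: [-0.4, -0.1, -0.3]
width: 0.556
finger_force: 30.0
```

jog_arm(
  plan=[
    [[0, 0, 0, 0, 0, 0, 0.34], [0, 0, 0, 0, 0, 0, 0.34], [0, 0, 0, 0, 0, 0, 0.34]],
  ],
)

```text
time: 4.37
tool_pos: [693.9, -45.0, 29.7]
ee_rot: [0.501, 0.866, 0.0, 0.0]
ft_force: [0.1, 0.5, -0.5]
width: 0.66
finger_force: 0.0
```

jog_arm(
  plan=[
    [[0, 0, 3, 0, 0, 0, 0.34], [0, 0, 7, 0, 0, 0, 0.34], [-3, 0, 8, 0, 0, -4, 0.5], [-7, 1, 8, 0, 0, -8, 0.5], [-11, 1.5, 8, 0, 0, -12.3, 0.5], [-15, 2, 8, 0, 0, -12.3, 0.5], [-19, 2.5, 8, 0, 0, -12.3, 0.5], [-20.7, 2.8, 7, 0, 0, -12.3, 0.5], [-20.7, 2.8, 6, 0, 0, -12.3, 0.5], [-20.7, 2.8, 6, 0, 0, -12.3, 0.5], [-20.7, 2.8, 6, 0, 0, -12.3, 0.5]],
  ],
)

```text
time: 5.28
tool_pos: [488.5, -17.0, 89.0]
ee_rot: [0.591, 0.807, 0.001, 0.001]
ft_force: [-0.3, 1.1, 0.4]
width: 0.501
finger_force: 0.0
```

```bash
python3 - <<'E'
from h import *
s=sense();print(s["tool_pos"],s["ee_rot"],s["qpos"],s["width"],s["time"])
c,w=cloud("wrist"); cv2.imwrite("pics/w2.png",c["pixels"][:,:,::-1]); c2,w2=cloud("scene")
q=topz(w2,4,25,(694,-45),40);print("w1 in tin",len(q),np.median(q,0))
for nm,W in(("wrist",w),("scene",w2)):
  m=(W[...,2]>37)&(W[...,2]<46)&(np.abs(W[...,0]-487)<70)&(np.abs(W[...,1]+15)<130); q=W[m]
  q=q[np.abs((q[:,:2]-[487,-15])@[.953,.304])<22]
  if len(q)>30:
    r=cv2.minAreaRect(q[:,:2].astype(np.float32)); print(nm,len(q),r,q[:,2].mean())
E
```

```text
[488.49807207 -16.99439056  88.96909462] [5.90685503e-01 8.06901106e-01 6.85446950e-04 8.78629363e-04] [-0.04697964  0.82836884 -0.02069304  2.10585116  0.07500423  0.20581384
  0.17261535] 0.5005959539090682 5.2833
w1 in tin 547 [696.67650945 -38.47996543  15.09734347]
wrist 12631 ((481.822021484375, -8.788078308105469), (24.75713539123535, 206.3997039794922), 17.796506881713867) 40.74611816613045
scene 489 ((473.2110900878906, 26.434471130371094), (30.050508499145508, 135.39508056640625), 18.931934356689453) 42.02847922173428
```

View pics/w2.png

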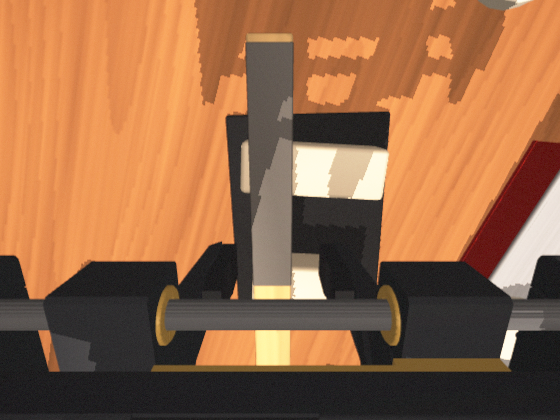

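Wheel1 is down in the tin. In this view the stick runs up at u≈270, between the fingers and aligned. Grasp and lift.

jog_arm(
  plan=[
    [[-0.3, 0, -2, 0, 0, 0, 0.5], [-0.3, 0, -4, 0, 0, 0, 0.5], [-0.3, 0, -4.5, 0, 0, 0, 0.5], [-0.3, 0, -4.5, 0, 0, 0, 0.5], [-0.3, 0, -4.5, 0, 0, 0, 0.9], [-0.3, 0, -4.5, 0, 0, 0, 0.9], [-0.3, 0, -4.5, 0, 0, 0, 0.9], [-0.3, 0, -4.5, 0, 0, 0, 0.9], [-0.3, 0, -3.5, 0, 0, 0, 0.9], [-0.3, 0, -1, 0, 0, 0, 0.9], [-0.3, 0, 2, 0, 0, 0, 0.9], [-0.3, 0, 5, 0, 0, 0, 0.9]],
  ],
)

```text
time: 6.38
tool_pos: [482.9, -17.0, 140.7]
ee_rot: [0.591, 0.807, -0.0, -0.0]
ft_force: [0.2, 0.2, -0.3]
width: 0.267
finger_force: 30.0
```

jog_arm(
  plan=[
    [[0, 0, 1, 0, 0, 0, 0.9], [0, 0, 1, 0, 0, 0, 0.9]],
  ],
)

```text
time: 6.55
tool_pos: [485.0, -17.1, 152.5]
ee_rot: [0.591, 0.807, 0.002, 0.002]
ft_force: [0.9, -0.0, -1.2]
width: 0.268
finger_force: 30.0
```

```bash
python3 - <<'E'
from h import *
s=sense();print(s["tool_pos"],s["ee_rot"],s["qpos"],s["width"],s["time"])
c,w=cloud("top"); t=s["tool_pos"]
for k,(c,W) in {"top":(c,w),"scene":cloud("scene"),"wrist":cloud("wrist")}.items():
  d=W[...,:2]-t[:2]; a=np.radians(17.8); al=d@[-np.sin(a),np.cos(a)]; pe=d@[np.cos(a),np.sin(a)]
  m=(np.abs(pe)<25)&(np.abs(al)<140)&(np.abs(W[...,2]-(t[2]-7))<14)
  if m.sum()>20: print(k,m.sum(),"along",al[m].min(),al[m].max(),"perp",np.median(pe[m]),"slope",np.polyfit(al[m],W[m][:,2],1), np.polyfit(al[m],pe[m],1))
E
```

```text
[484.96412063 -17.07992541 152.47025314] [0.59086029 0.80676852 0.00182373 0.0023138 ] [-0.03748856  0.70007525 -0.03606154  2.09039514  0.0690027   0.34631144
  0.17668671] 0.2681481719615721 6.55
top 367 along -109.01611292164982 110.81357399571618 perp -0.13053730890691592 slope [-5.85483721e-04  1.47896699e+02] [ 0.0062713  -0.43243757]
scene 642 along -0.7079320771953213 112.82471542791684 perp 5.2642574859159055 slope [-1.54771753e-02  1.47189072e+02] [0.01875884 2.74597148]
wrist 20898 along -49.99878319599865 112.87583142800362 perp -1.1526665585880913 slope [-1.96193239e-03  1.45730194e+02] [-0.00271133 -0.93874624]
```

jog_arm(
  plan=[
    [[0, -3, 2, 0, 0, -3, 0.9], [0, -7, 2, 0, 0, -6, 0.9], [0, -11, 2, 0, 0, -9, 0.9], [0, -15, 2, 0, 0, -12, 0.9], [0, -19, 2, 0, 0, -15, 0.9], [0, -23, 2, 0, 0, -18.3, 0.9], [-1.2, -27, 2, 0, 0, -18.3, 0.9], [-1.2, -31, 2, 0, 0, -18.3, 0.9], [-1.2, -34, 1, 0, 0, -18.3, 0.9], [-1.2, -34, -2, 0, 0, -18.3, 0.9], [-1.2, -34, -4, 0, 0, -18.3, 0.9], [-1.2, -34, -4, 0, 0, -18.3, 0.9]],
  ],
)

```text
time: 7.7
tool_pos: [468.2, -355.4, 103.9]
ee_rot: [0.712, 0.702, -0.001, -0.005]
ft_force: [0.2, 0.6, -1.0]
width: 0.264
finger_force: 30.0
```

jog_arm(
  plan=[
    [[0, 0, 0, 0, 0, 0, 0.9], [0, 0, 0, 0, 0, 0, 0.9]],
  ],
)

```text
time: 7.87
tool_pos: [471.8, -356.5, 109.2]
ee_rot: [0.711, 0.703, 0.0, -0.0]
ft_force: [0.9, -0.8, 0.4]
width: 0.269
finger_force: 30.0
```

```bash
python3 - <<'E'
from h import *
s=sense();t=s["tool_pos"];q=s["ee_rot"];print(t,s["qpos"],s["width"],s["time"],"yaw",R.from_quat(q).as_matrix()[:,1])
c,W=cloud("top")
for nm,lo,hi,x0,x1 in(("held",t[2]-25,t[2]+3,452,495),("home",46,60,515,550)):
  m=(W[...,2]>lo)&(W[...,2]<hi)&(W[...,0]>x0)&(W[...,0]<x1)&(np.abs(W[...,1]+357)<125)
  k=W[m]; k=k[np.abs(k[:,1]+357)>(35 if nm=="held" else 0)]
  r=cv2.minAreaRect(k[:,:2].astype(np.float32)); print(nm,len(k),np.round(r[0],1),np.round(r[1],1),r[2])
c,W=cloud("wrist"); cv2.imwrite("pics/w3.png",c["pixels"][:,:,::-1])
E
```

```text
[ 471.81775836 -356.46974314  109.24264879] [ 0.59815848  0.85955538 -0.05068302  1.78858835  0.08021162  0.49589023
  0.48280069] 0.2692269034485501 7.8667 yaw [ 9.99932044e-01 -1.16550563e-02 -2.57049102e-04]
held 279 [ 472.9 -283.7] [76.9 23.8] 88.51761627197266
home 422 [ 534.1 -326.6] [160.6  29.2] 88.69226837158203
```

View pics/w3.png

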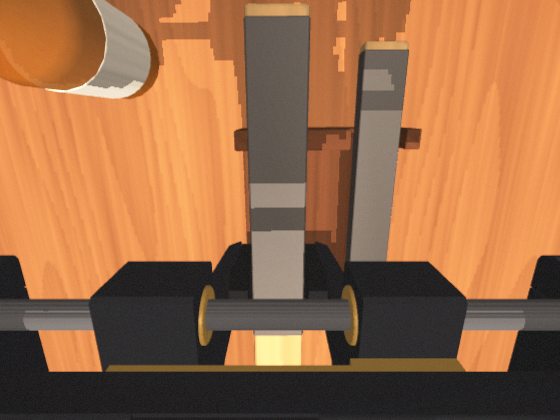

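The view shows the held stick at u≈277 parallel to the kept stick at u≈378, and the bottle off to the left and clear. Lower it.

jog_arm(
  plan=[
    [[0, 0, -1.5, 0, 0, 0, 0.9], [0, 0, -3, 0, 0, 0, 0.9], [0, 0, -4, 0, 0, 0, 0.9], [0, 0, -4.6, 0, 0, 0, 0.9], [0, 0, -5, 0, 0, 0, 0.9], [0, 0, -5.3, 0, 0, 0, 0.9], [0, 0, -5.3, 0, 0, 0, 0.9], [0, 0, -5.3, 0, 0, 0, 0.9]],
  ],
)

```text
time: 8.63
tool_pos: [471.8, -357.1, 56.6]
ee_rot: [0.711, 0.703, 0.0, 0.0]
ft_force: [0.1, 0.7, -0.4]
width: 0.262
finger_force: 30.0
```

```bash
python3 - <<'E'
from h import *
s=sense();t=s["tool_pos"];print(t,s["width"],s["ft_force"])
for n in("top","scene"):
  c,W=cloud(n)
  for nm,x0,x1 in(("held",455,492),("home",515,552)):
    m=(W[...,2]>43)&(W[...,2]<75)&(W[...,0]>x0)&(W[...,0]<x1)&(W[...,1]<-245)&(W[...,1]>-315)
    k=W[m]; print(n,nm,len(k),np.median(k,0).round(1),"zfit",np.polyfit(k[:,1],k[:,2],1))
E
```

```text
[ 471.79864572 -357.12142123   56.55652987] 0.261682552672451 [ 0.12498862  0.73647446 -0.40211448]
top held 239 [ 473.3 -282.1   52.5] zfit [1.46291196e-02 5.66369109e+01]
top home 243 [ 532.7 -283.    51.5] zfit [4.24386101e-06 5.15400155e+01]
scene held 201 [ 476.4 -279.1   53. ] zfit [-1.29922052e-02  4.87686207e+01]
scene home 208 [ 536.2 -279.5   51.9] zfit [-1.46690183e-02  4.72891600e+01]
```

jog_arm(
  plan=[
    [[0, 0, -0.1, 0, 0, 0, 0.9], [0, 0, -0.1, 0, 0, 0, 0.9], [0, 0, -0.1, 0, 0, 0, 0.6], [0, 0, -0.1, 0, 0, 0, 0.6], [0, 0, -0.1, 0, 0, 0, 0.6], [0, 0, 1, 0, 0, 0, 0.6], [0, 0, 3, 0, 0, 0, 0.6], [0, 0, 6, 0, 0, 0, 0.6], [0, 0, 10, 0, 0, 0, 0.6], [0, 0, 12, 0, 0, 0, 0.6], [0, 0, 12, 0, 0, 0, 0.6]],
  ],
)

```text
time: 9.65
tool_pos: [474.0, -358.8, 181.9]
ee_rot: [0.712, 0.703, 0.001, 0.005]
ft_force: [0.2, -1.1, 0.1]
width: 0.402
finger_force: 0.0
```

```bash
python3 - <<'E'
from h import *
s=sense();t=s["tool_pos"];print(t,s["width"],s["ft_force"])
c,W=cloud("top"); p=c["pixels"].astype(int)
for nm,x0,x1 in(("held",455,492),("home",515,552)):
    m=(W[...,2]>43)&(W[...,2]<75)&(W[...,0]>x0)&(W[...,0]<x1)&(np.abs(W[...,1]+357)<125)
    k=W[m]; r=cv2.minAreaRect(k[:,:2].astype(np.float32)); print(nm,len(k),np.median(k,0).round(1),k[:,1].min(),k[:,1].max(),"zfit",np.polyfit(k[:,1],k[:,2],1))
for n in("top","scene"):
  c,W=cloud(n)
  for nm,y0 in(("bar1",27),("bar2",-50)):
    m=(W[...,2]>24)&(W[...,2]<36)&(np.abs(W[...,0]-515)<75)&(np.abs(W[...,1]-y0)<36); k=W[m]
    r=cv2.minAreaRect(k[:,:2].astype(np.float32)); print(n,nm,len(k),np.round(r[0],1),np.round(r[1],1),round(r[2],1),np.median(k[:,2]))
E
```

```text
[ 474.01289856 -358.82320389  181.86141557] 0.4021085651781198 [ 0.19346384 -1.12399192  0.05289285]
held 474 [ 473.  -312.9   50.8] -380.74797687714613 -245.73760353464738 zfit [-5.07058786e-03  4.92827060e+01]
home 454 [ 532.9 -310.2   50.7] -423.1956766247371 -246.22402457776127 zfit [-2.52960368e-03  4.99708700e+01]
top bar1 336 [497.3  26.4] [90.1 31.3] 14.6 28.63092240949959
top bar2 277 [519.7 -51.2] [74.9 32. ] 14.6 28.62963217530273
scene bar1 438 [499.3  29.6] [91.6 33.9] 15.0 29.700579222910847
scene bar2 335 [522.5 -48.4] [75.1 34.9] 15.1 29.629928016039685
```

The stick sits level with the kept stick, 60 mm from it. Now the bars, starting with bar2.

jog_arm(
  plan=[
    [[1, 2, 0, 0, 0, 7, 0.4], [2, 5, 0, 0, 0, 14, 0.4], [3, 8, 0, 0, 0, 21, 0.4], [4, 11, 0, 0, 0, 28, 0.4], [4.9, 14, 0, 0, 0, 35, 0.4], [4.9, 17, 0, 0, 0, 42, 0.4], [4.9, 20, -1, 0, 0, 49, 0.4], [4.9, 23, -2, 0, 0, 56, 0.4], [4.9, 26, -4, 0, 0, 63, 0.4], [4.9, 29, -6, 0, 0, 70, 0.4], [4.9, 30.7, -7, 0, 0, 77, 0.4], [4.9, 30.7, -8, 0, 0, 84, 0.4]],
  ],
)

```text
time: 10.8
tool_pos: [519.2, -43.7, 94.0]
ee_rot: [0.052, 0.999, 0.002, -0.002]
ft_force: [0.3, -0.4, 1.1]
width: 0.604
finger_force: 0.0
```

jog_arm(
  plan=[
    [[0, 0, 0, 0, 0, 7, 0.4], [0, 0, 0, 0, 0, 14, 0.4], [0, 0, 0, 0, 0, 21.5, 0.4], [0, 0, 0, 0, 0, 21.5, 0.4], [0, 0, 0, 0, 0, 21.5, 0.4], [0, 0, 0, 0, 0, 21.5, 0.4]],
  ],
)

```text
time: 11.3
tool_pos: [520.0, -49.9, 95.5]
ee_rot: [-0.127, 0.992, 0.0, -0.001]
ft_force: [-0.4, 0.2, 0.5]
width: 0.601
finger_force: 0.0
```

```bash
python3 - <<'E'
from h import *
s=sense();t=s["tool_pos"];print(t,s["width"],s["qpos"]);y=R.from_quat(s["ee_rot"]).as_matrix()[:,1];print(y,np.degrees(np.arctan2(y[1],y[0])))
E
```

```text
[519.95343885 -49.91371088  95.48008699] 0.6014020970107692 [ 0.22340997  0.85160355 -0.3593703   1.9912411   0.69685009  0.42409333
  1.15454709]
[-2.52287152e-01  9.67652013e-01  8.80005616e-04] 104.61290122764699
```

jog_arm(
  plan=[
    [[0, 0, -2, 0, 0, 0, 0.4], [0, 0, -4, 0, 0, 0, 0.4], [0, 0, -5.5, 0, 0, 0, 0.4], [0, 0, -6.2, 0, 0, 0, 0.4], [0, 0, -6.2, 0, 0, 0, 0.4], [0, 0, -6.2, 0, 0, 0, 0.8], [0, 0, -6.2, 0, 0, 0, 0.8], [0, 0, -6.2, 0, 0, 0, 0.8], [0, 0, -6.2, 0, 0, 0, 0.8], [0, 0, -5, 0, 0, 0, 0.8], [0, 0, -2, 0, 0, 0, 0.8], [0, 0, 1, 0, 0, 0, 0.8]],
  ],
)

```text
time: 12.3
tool_pos: [519.6, -50.0, 106.6]
ee_rot: [-0.129, 0.992, 0.0, -0.001]
ft_force: [0.8, 0.8, -2.0]
width: 0.357
finger_force: 30.0
```

jog_arm(
  plan=[
    [[0, 3, 2, 0, 0, -3, 0.8], [0, 7, 2, 0, 0, -6, 0.8], [0, 11, 2, 0, 0, -9, 0.8], [0, 15, 2, 0, 0, -12.9, 0.8], [-0.5, 19, 2, 0, 0, -12.9, 0.8], [-1, 23, 2, 0, 0, -12.9, 0.8], [-1.6, 27, 2, 0, 0, -12.9, 0.8], [-1.6, 31, 2, 0, 0, -12.9, 0.8], [-1.6, 35, 1, 0, 0, -12.9, 0.8], [-1.6, 36.9, -1, 0, 0, -12.9, 0.8], [-1.6, 36.9, -2, 0, 0, -12.9, 0.8], [-1.6, 36.9, -2, 0, 0, -12.9, 0.8]],
  ],
)

```text
time: 13.3
tool_pos: [502.6, 319.2, 84.2]
ee_rot: [-0.018, 1.0, -0.001, -0.002]
ft_force: [0.1, -0.9, -2.3]
width: 0.358
finger_force: 30.0
```

jog_arm(
  plan=[
    [[0, 0, 0, 0, 0, 0, 0.8], [0, 0, 0, 0, 0, 0, 0.8], [0, 0, 0, 0, 0, 0, 0.8]],
  ],
)

```text
time: 13.55
tool_pos: [505.5, 317.3, 87.0]
ee_rot: [-0.015, 1.0, -0.0, 0.001]
ft_force: [-0.1, -0.0, -1.6]
width: 0.362
finger_force: 30.0
```

jog_arm(
  plan=[
    [[0, 0, -2, 0, 0, 0, 0.8], [0, 0, -3.5, 0, 0, 0, 0.8], [0, 0, -4.5, 0, 0, 0, 0.8], [0, 0, -5, 0, 0, 0, 0.8], [0, 0, -5, 0, 0, 0, 0.8], [0, 0, -5, 0, 0, 0, 0.8], [0, 0, -5, 0, 0, 0, 0.8]],
  ],
)

```text
time: 14.13
tool_pos: [505.0, 318.9, 36.7]
ee_rot: [-0.016, 1.0, 0.0, 0.0]
ft_force: [0.9, 0.0, -1.4]
width: 0.363
finger_force: 30.0
```

```bash
python3 - <<'E'
from h import *
s=sense();t=s["tool_pos"];print(t,s["width"],s["ft_force"])
for n in("top","scene"):
  c,W=cloud(n)
  m=(W[...,2]>20)&(W[...,2]<50)&(np.abs(W[...,0]-504)<48)&(np.abs(W[...,1]-319)<15)&(np.abs(W[...,0]-504)>14); k=W[m]
  print(n,len(k),np.median(k,0),k[:,0].min(),k[:,0].max())
E
```

```text
[505.04441284 318.94831099  36.71994901] 0.3626588882780608 [ 0.87968476  0.01066501 -1.40473165]
  return _methods._mean(a, axis=axis, dtype=dtype,
  ret = um.true_divide(
Traceback (most recent call last):
ValueError: zero-size array to reduction operation minimum which has no identity
```

jog_arm(
  plan=[
    [[0, 0, -0.1, 0, 0, 0, 0.8], [0, 0, -0.1, 0, 0, 0, 0.5], [0, 0, -0.1, 0, 0, 0, 0.5], [0, 0, -0.1, 0, 0, 0, 0.5], [0, 0, 2, 0, 0, 0, 0.5], [0, 0, 6, 0, 0, 0, 0.5], [0, -3, 8, 0, 0, 4, 0.4], [0, -7, 8, 0, 0, 8, 0.4], [0, -11, 8, 0, 0, 12.9, 0.4], [0, -15, 8, 0, 0, 12.9, 0.4], [-0.7, -19, 8, 0, 0, 12.9, 0.4], [-0.7, -23, 8, 0, 0, 12.9, 0.4]],
  ],
)

```text
time: 15.18
tool_pos: [496.3, 87.3, 116.3]
ee_rot: [-0.129, 0.992, 0.0, -0.0]
ft_force: [0.1, -0.5, -0.3]
width: 0.601
finger_force: 0.0
```

jog_arm(
  plan=[
    [[0, -3, 0, 0, 0, 0, 0.4], [0, -6.1, -1, 0, 0, 0, 0.4], [0, -6.1, -3, 0, 0, 0, 0.4], [0, -6.1, -3, 0, 0, 0, 0.4], [0, -6.1, -3, 0, 0, 0, 0.4], [0, -6.1, -3, 0, 0, 0, 0.4]],
  ],
)

```text
time: 15.68
tool_pos: [497.9, 29.9, 86.7]
ee_rot: [-0.13, 0.992, 0.001, 0.0]
ft_force: [-0.4, 0.3, -0.7]
width: 0.604
finger_force: 0.0
```

```bash
python3 - <<'E'
from h import *
s=sense();t=s["tool_pos"];print(t,s["width"]);y=R.from_quat(s["ee_rot"]).as_matrix()[:,1];print(y,np.degrees(np.arctan2(y[1],y[0])))
c,W=cloud("top")
k=topz(W,12,60,(504,319),52); k=k[np.abs(k[:,1]-319)<22]; k=k[np.abs(k[:,0]-503)<54]
r=cv2.minAreaRect(k[k[:,2]>24][:,:2].astype(np.float32)); print("bar2",len(k),np.median(k,0),r)
E
```

```text
[497.88921928  29.87357547  86.65710749] 0.6037645505024026
[-0.25753537  0.96626791  0.00136614] 104.92388423268831
bar2 365 [504.37976028 315.13729644  29.14389411] ((504.53021240234375, 316.2674560546875), (75.23979187011719, 33.861412048339844), 1.4234448671340942)
```

jog_arm(
  plan=[
    [[0, -0.1, -2, 0, 0, 0, 0.4], [0, -0.1, -4, 0, 0, 0, 0.4], [0, -0.1, -5, 0, 0, 0, 0.4], [0, -0.1, -5.3, 0, 0, 0, 0.4], [0, -0.1, -5.3, 0, 0, 0, 0.4], [0, -0.1, -5.3, 0, 0, 0, 0.8], [0, -0.1, -5.3, 0, 0, 0, 0.8], [0, -0.1, -5.3, 0, 0, 0, 0.8], [0, -0.1, -5.3, 0, 0, 0, 0.8], [0, -0.1, -4, 0, 0, 0, 0.8], [0, -0.1, -1, 0, 0, 0, 0.8], [0, -0.1, 2, 0, 0, 0, 0.8]],
  ],
)

```text
time: 16.73
tool_pos: [496.5, 26.7, 106.5]
ee_rot: [-0.129, 0.992, -0.0, -0.002]
ft_force: [0.7, 0.1, -0.9]
width: 0.358
finger_force: 30.0
```

jog_arm(
  plan=[
    [[0, 3, 2, 0, 0, -3, 0.8], [0, 7, 2, 0, 0, -6, 0.8], [0, 11, 2, 0, 0, -9, 0.8], [0, 15, 2, 0, 0, -12.9, 0.8], [0, 19, 2, 0, 0, -12.9, 0.8], [0, 23, 2, 0, 0, -12.9, 0.8], [0.4, 27, 2, 0, 0, -12.9, 0.8], [0.4, 31, 2, 0, 0, -12.9, 0.8], [0.4, 35, 1, 0, 0, -12.9, 0.8], [0.4, 36.2, -1, 0, 0, -12.9, 0.8], [0.4, 36.2, -2, 0, 0, -12.9, 0.8], [0.4, 36.2, -2, 0, 0, -12.9, 0.8]],
  ],
)

```text
time: 17.73
tool_pos: [499.6, 387.5, 83.5]
ee_rot: [-0.017, 1.0, -0.002, -0.002]
ft_force: [-0.5, -0.9, -2.2]
width: 0.36
finger_force: 30.0
```

jog_arm(
  plan=[
    [[0, 0, 0, 0, 0, 0, 0.8], [0, 0, 0, 0, 0, 0, 0.8], [0, 0, 0, 0, 0, 0, 0.8]],
  ],
)

```text
time: 17.98
tool_pos: [502.7, 387.3, 87.1]
ee_rot: [-0.015, 1.0, -0.0, 0.001]
ft_force: [-0.2, -0.3, -2.4]
width: 0.36
finger_force: 30.0
```

jog_arm(
  plan=[
    [[0, 0.1, -2, 0, 0, 0, 0.8], [0, 0.1, -3.5, 0, 0, 0, 0.8], [0, 0.1, -4.5, 0, 0, 0, 0.8], [0, 0.1, -5, 0, 0, 0, 0.8], [0, 0.1, -5, 0, 0, 0, 0.8], [0, 0.1, -5, 0, 0, 0, 0.8], [0, 0.1, -5, 0, 0, 0, 0.8]],
  ],
)

```text
time: 18.57
tool_pos: [501.7, 390.0, 36.2]
ee_rot: [-0.016, 1.0, 0.0, 0.0]
ft_force: [-0.2, 0.4, -1.5]
width: 0.361
finger_force: 30.0
```

jog_arm(
  plan=[
    [[0, 0, -0.1, 0, 0, 0, 0.8], [0, 0, -0.1, 0, 0, 0, 0.5], [0, 0, -0.1, 0, 0, 0, 0.5], [0, 0, -0.1, 0, 0, 0, 0.5], [0, 0, 2, 0, 0, 0, 0.5], [0, 0, 6, 0, 0, 0, 0.5], [1, -3, 7, 0, 0, -7, 0.3], [2, -6, 7, 0, 0, -14, 0.3], [3, -9, 7, 0, 0, -21, 0.3], [4, -12, 7, 0, 0, -28, 0.3], [5, -15, 7, 0, 0, -35, 0.3], [6, -18, 7, 0, 0, -42, 0.3]],
  ],
)

```text
time: 19.57
tool_pos: [562.0, 208.7, 106.4]
ee_rot: [0.346, 0.938, 0.0, 0.0]
ft_force: [-0.2, 0.2, 0.3]
width: 0.705
finger_force: 0.0
```

jog_arm(
  plan=[
    [[0.5, -1, 0, 0, 0, -7, 0.3], [1, -3.3, 0, 0, 0, -14, 0.3], [1, -3.3, -1, 0, 0, -20, 0.3], [1, -3.3, -3, 0, 0, -20, 0.3], [1, -3.3, -3, 0, 0, -20, 0.3], [1, -3.3, -3, 0, 0, -20, 0.3]],
  ],
)

```text
time: 20.07
tool_pos: [570.8, 177.1, 75.6]
ee_rot: [0.5, 0.866, -0.001, -0.001]
ft_force: [-0.5, 0.6, -0.1]
width: 0.702
finger_force: 0.0
```

```bash
python3 - <<'E'
from h import *
s=sense();t=s["tool_pos"];print(t,s["width"]);y=R.from_quat(s["ee_rot"]).as_matrix()[:,1];print(y,np.degrees(np.arctan2(y[1],y[0])))
c,W=cloud("top")
k=topz(W,12,60,(502,390),56); k=k[np.abs(k[:,1]-390)<22]; k=k[np.abs(k[:,0]-503)<54]
print("bar1",len(k),np.median(k,0),cv2.minAreaRect(k[k[:,2]>24][:,:2].astype(np.float32)))
E
```

```text
[570.80036909 177.10896992  75.62782987] 0.7016680902510675
[ 0.86654629  0.49909308 -0.00190561] 29.940076501933376
bar1 426 [502.08938496 384.34556029  28.84536079] ((507.610595703125, 385.68927001953125), (99.34378051757812, 32.10566711425781), 2.5582103729248047)
```

jog_arm(
  plan=[
    [[0.1, 0, -2, 0, 0, 0, 0.3], [0.1, 0, -3.5, 0, 0, 0, 0.3], [0.1, 0, -4.5, 0, 0, 0, 0.3], [0.1, 0, -4.8, 0, 0, 0, 0.3], [0.1, 0, -4.8, 0, 0, 0, 0.3], [0.1, 0, -4.8, 0, 0, 0, 0.6], [0.1, 0, -4.8, 0, 0, 0, 0.6], [0.1, 0, -4.8, 0, 0, 0, 0.6], [0.1, 0, -4.8, 0, 0, 0, 0.6], [0.1, 0, -3, 0, 0, 0, 0.6], [0.1, 0, 0, 0, 0, 0, 0.6], [0.1, 0, 2, 0, 0, 0, 0.6]],
  ],
)

```text
time: 21.12
tool_pos: [572.8, 177.1, 97.9]
ee_rot: [0.501, 0.866, 0.0, 0.0]
ft_force: [0.1, -0.0, -0.3]
width: 0.557
finger_force: 30.0
```

jog_arm(
  plan=[
    [[2, -2, 1, 0, 0, 0, 0.6], [5, -5, 1, 0, 0, 0, 0.6], [8, -8, 1, 0, 0, 0, 0.6], [11, -11, 1, 0, 0, 0, 0.6], [12.6, -14, 0, 0, 0, 0, 0.6], [12.6, -14, -2, 0, 0, 0, 0.6], [12.6, -14, -2, 0, 0, 0, 0.6], [12.6, -14, -2, 0, 0, 0, 0.6], [12.6, -14, -2, 0, 0, 0, 0.6]],
  ],
)

```text
time: 21.87
tool_pos: [698.4, 38.8, 76.8]
ee_rot: [0.5, 0.866, 0.001, -0.0]
ft_force: [-0.2, 0.9, 0.5]
width: 0.557
finger_force: 30.0
```

jog_arm(
  plan=[
    [[0, 0, -2, 0, 0, 0, 0.6], [0, 0, -3.5, 0, 0, 0, 0.6], [0, 0, -4.3, 0, 0, 0, 0.6], [0, 0, -4.6, 0, 0, 0, 0.6], [0, 0, -4.6, 0, 0, 0, 0.6], [0, 0, -4.6, 0, 0, 0, 0.6]],
  ],
)

```text
time: 22.37
tool_pos: [698.1, 38.3, 31.1]
ee_rot: [0.5, 0.866, 0.0, -0.001]
ft_force: [-2.0, 0.6, 4.5]
width: 0.559
finger_force: 30.0
```

jog_arm(
  plan=[
    [[0, 0, 0, 0, 0, 0, 0.34], [0, 0, 0, 0, 0, 0, 0.34], [0, 0, 0, 0, 0, 0, 0.34], [0, 0, 3, 0, 0, 0, 0.34], [0, 0, 7, 0, 0, 0, 0.34], [0, 4, 11, 0, 0, 0, 0.34], [-4, 8, 15, 0, 0, 0, 0.34], [-6, 12, 17, 0, 0, 0, 0.34], [-8, 15, 17, 0, 0, 0, 0.34], [-8, 15, 17, 0, 0, 0, 0.34]],
  ],
)

```text
time: 23.2
tool_pos: [617.9, 189.0, 201.8]
ee_rot: [0.501, 0.866, 0.001, 0.0]
ft_force: [-0.2, 2.0, 0.9]
width: 0.657
finger_force: 0.0
```

```bash
python3 - <<'E'
from h import *
print(sense()["time"])
c,W=cloud("top"); p=c["pixels"]; br=p.min(-1)>120
for nm,ct in(("w1",(694,-45)),("w2",(698,38))):
  k=topz(W,9,30,ct,40); print(nm,len(k),np.median(k,0),k[:,2].std(),cv2.minAreaRect(k[:,:2].astype(np.float32)))
for nm,ct in(("block",(598,-179)),("cup",(377,252)),("bottle",(366,-244))):
  k=topz(W,14,170,ct,40); print(nm,len(k),np.nanmean(k,0))
a=p[120:300,110:470]; cv2.imwrite("pics/end.png",cv2.resize(a,None,fx=2.2,fy=2.2,interpolation=cv2.INTER_CUBIC)[:,:,::-1])
E
```

```text
23.2
w1 252 [692.62732456 -45.89521416  15.64719078] 3.1900008762340355 ((690.5396728515625, -41.452152252197266), (67.59239196777344, 58.65922164916992), 10.59138298034668)
w2 245 [696.14480777  37.87491505  15.97530744] 3.4102457390019714 ((696.4879150390625, 41.08056640625), (49.44821548461914, 61.9058952331543), 0.8871089816093445)
block 426 [ 597.17225706 -178.28914614   19.19064315]
cup 0 [nan nan nan]
bottle 386 [ 366.46940054 -237.97767442  101.65472778]<stdin>:7: RuntimeWarning: Mean of empty slice
```

View pics/end.png

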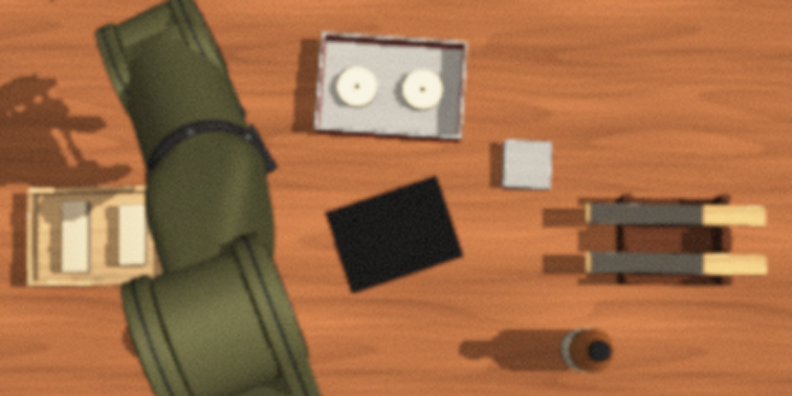

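The wheels lie at (357,87) and (422,89) in the tin and the bars at (75,237) and (131,235) in the tray. The two sticks are parallel in the rest at (675,214) and (675,263), and the block and bottle are in place. Handing in.

```bash
python3 -c "
from bench import *
print(sign_off())"
```

```text
the job is handed in; nothing more can be done
None
```

I handed the job in at about 23 s: both wheels are in the tin, both bars are in the tray, and the stick is in its notches, all checked by camera; the cup was hidden behind the arm in the last picture, and the sign-off gave no verdict.

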